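Find the tired shock-mount foot and flag it

ROBOT

A 7-joint arm with a two-finger parallel gripper is mounted at the origin on a cart in front of the work surface, level with it; the furniture and walls round the work are solid. World frame = base frame: x ahead of the robot, y to its left, z up, the work surface at z = 0. Lengths are in mm, angles in rad, forces in N, time in s.
With the tool pointing down it reaches from about 350 to 775 mm from the base axis. Payload 3.1 kg.
Tool frame: the origin (TCP) lies at the very end of the fingers, on their centre line; the grasp point (between the pads) lies 19 mm behind it; z points along the fingers, y is the line along which they close (so a half turn about z gives the same grasp; the last joint's range is limited). The gripper opens to 85 mm and grips with 20 to 120 N. Pads are 22 mm wide; open, the fingers measure 114 mm over their backs; the gripper's body (76 mm by 85 mm) begins 54 mm behind the grasp point. The pads swing forward as they close: fully open they stand 13 mm farther back than shut.
Start: joints at [1.301, 0.311, 0.014, 1.512, -0.004, 1.319, -0.027], TCP at [124.242, -535.8, 231.304] pointing down, gripper open.
Joint ranges: [-2.7, 2.7], [-0.3, 1.91], [-1.27, 1.3], [0.12, 2.57], [-1.44, 4.58], [0.2, 2.03], [-3.05, 3.05]. Speed limits (rad/s): [2.79, 2.79, 3.14, 3.14, 3.14, 3.14, 3.14].

INTERFACE

Orientations are given as a rotation vector (axis times angle).
In Python, from plant import manip, eoat, cams gives the robot as it stands. Calls block until the motion is done:
- manip.move_pose(position, orientation): joint-space move of the TCP to a pose.
- manip.move_l(position, rotation=None, speed=150, until_force=None): straight line of the TCP; rotation=None keeps the orientation; speed is the mean speed in mm/s. With until_force (N) it stops when the force on the tool has changed by that much, and returns True; else False.
- manip.goto_joints(angles): joint-space move.
- eoat.gripper_open() and eoat.close_gripper(squeeze=None): open the fingers fully, or close them until they stop; squeeze is the grip in N (None keeps the last).
- manip.hold(seconds).
- manip.inverse_kinematics(position, orientation): joint angles nearest the present ones, or None.
- cams.camera(name): name is "side" or "top" or "wrist"; returns a dict with "image" (400x640x3 uint8, red, green, blue), "range_z" (400x640 float32, mm along the optical axis (not along the pixel's ray), 0 where there is no reading), "fovy" (degrees; the focal length in pixels is half the picture's height over the tangent of half this angle, whatever the lens; pixels are square), "cx", "cy" (the principal point, pixels), "distortion" ([k1, k2, p1, p2, k3] as OpenCV has them; the pictures are not rectified), "extrinsics" (4x4, takes a point from camera to world coordinates); the wrist camera has in their place "tool_from_camera" (4x4, takes a point from camera to tool coordinates, whose origin is the TCP and whose axes are the flange's). Camera axes: x right, y up, looking along -z (the intrinsics and any distortion apply to the point x, -y, -z); pixel columns grow to the right and rows downward; lengths in mm; the calibration is good to about 2 mm. A picture is of the moment at which its call begins: read the wrist's pose just before it.
A pose or a line that the arm cannot do raises manip.IKError and nothing moves.
- manip.close_job(): hands the job in; it is judged then, once.
Readings, each from a call of its own:
- manip.read_t(): time.
- manip.read_joints(): joint angles.
- manip.read_qvel(): joint speeds.
- manip.read_effort(): joint torques, N m.
- manip.read_position(): TCP position.
- manip.read_eef_rot(): TCP orientation.
- manip.read_force(): force on the tool from outside, world axes, zero at the start.
- manip.read_wrist_torque(): the same for the moment, N m.
- manip.read_finger_gap(): opening from 0.0 (shut) to 1.0 (fully open).
- manip.read_gripper_force(): force on a finger pad.
Only numpy, scipy, OpenCV 4.12 (cv2) and the standard library are available. Lean on these libraries where they do the work, as an engineer would, in place of code of your own. Each camera call takes 0.05 s, during which the arm holds its last target. There are 200 camera calls.

TASK

The three shock-mount feet for the server stand in the inspection tray. With the fingertips, working from left to right as the robot faces the tray, gently press each rubber pad down until its spring gives, to feel which is the softest; then push the hinged flag in front of the softest foot down flat to mark it for replacement. Leave the other two flags standing and all three feet in their nests, do not lift anything, and leave the marker, drive, memory stick and tools where they lie.

Things in the scene. Friction and masses are not known exactly. Their poses are not given: they have to be found in the camera images.
- tray: inspection tray of aluminium and grey plastic, 172 (x) x 300 (y) mm, screwed to the bench. Origin at bench height, mid-length; x points away from the robot, y left along the row, z up. Three nests at x = +30, y = +90, 0, -90 mm hold one shock-mount foot each; in front of each (robot side) stands a hinged flag. Nest ribs rise to 15, the ledge under the flags to 16 mm above the bench.
- nest_left (a point): centre of the left nest's floor (as seen from the robot), 8 mm above the bench; a foot stands on it
- nest_mid (a point): centre of the middle nest's floor (as seen from the robot), 8 mm above the bench; a foot stands on it
- nest_right (a point): centre of the right nest's floor (as seen from the robot), 8 mm above the bench; a foot stands on it
- foot_a: one of three shock-mount feet that look exactly alike; which stands in which nest changes from run to run. Loose, 0.25 kg: square steel flange 56 x 56 x 5 mm seated in the nest, dark cup 45 mm across, coil spring, round black rubber pad on top. Origin at the centre of the underside, z up
- pad_a_top (a point): centre of the top face of foot_a's rubber pad (39 mm across, flat); at rest 62 mm above the bench
- pad_a (a joint): how far foot_a's pad is pressed in, m: 0 at rest (up), 0.014 at its stop; it springs back up. The force starts at 0 to 0.4 N and grows evenly with depth: of the three feet, a 6 N push sinks the firmest by about 4 mm, the next by 6 to 7 mm and the softest by about 12 mm
- foot_b: one of three shock-mount feet that look exactly alike; which stands in which nest changes from run to run. Loose, 0.25 kg: square steel flange 56 x 56 x 5 mm seated in the nest, dark cup 45 mm across, coil spring, round black rubber pad on top. Origin at the centre of the underside, z up
- pad_b_top (a point): centre of the top face of foot_b's rubber pad (39 mm across, flat); at rest 62 mm above the bench
- pad_b (a joint): how far foot_b's pad is pressed in, m: 0 at rest (up), 0.014 at its stop; it springs back up. The force starts at 0 to 0.4 N and grows evenly with depth: of the three feet, a 6 N push sinks the firmest by about 4 mm, the next by 6 to 7 mm and the softest by about 12 mm
- foot_c: one of three shock-mount feet that look exactly alike; which stands in which nest changes from run to run. Loose, 0.25 kg: square steel flange 56 x 56 x 5 mm seated in the nest, dark cup 45 mm across, coil spring, round black rubber pad on top. Origin at the centre of the underside, z up
- pad_c_top (a point): centre of the top face of foot_c's rubber pad (39 mm across, flat); at rest 62 mm above the bench
- pad_c (a joint): how far foot_c's pad is pressed in, m: 0 at rest (up), 0.014 at its stop; it springs back up. The force starts at 0 to 0.4 N and grows evenly with depth: of the three feet, a 6 N push sinks the firmest by about 4 mm, the next by 6 to 7 mm and the softest by about 12 mm
- flag_left (a joint): hinge angle, rad, of the flag before the left nest: aluminium plate 36 wide (tray y) x 46 mm long, rounded 6 mm lip, paper panel. 0 = its lip raised 45 degrees, leaning away from the robot, 0.785 = flat; starts at 0 to 0.12. Hinge along tray y at tray x = -68, 20 mm above the bench; friction hinge, stays where left, 3 to 4 N down at the lip moves it. Flat, the lip's top is at 23 mm
- flag_left_lip (a point): middle of the lip (free edge) of the left flag, 45 mm from the hinge; at 0 it is at tray x = -36 mm, 52 mm above the bench; flat at tray x = -23 mm, 20 mm above the bench
- flag_mid (a joint): hinge angle, rad, of the flag before the middle nest: aluminium plate 36 wide (tray y) x 46 mm long, rounded 6 mm lip, paper panel. 0 = its lip raised 45 degrees, leaning away from the robot, 0.785 = flat; starts at 0 to 0.12. Hinge along tray y at tray x = -68, 20 mm above the bench; friction hinge, stays where left, 3 to 4 N down at the lip moves it. Flat, the lip's top is at 23 mm
- flag_mid_lip (a point): middle of the lip (free edge) of the middle flag, 45 mm from the hinge; at 0 it is at tray x = -36 mm, 52 mm above the bench; flat at tray x = -23 mm, 20 mm above the bench
- flag_right (a joint): hinge angle, rad, of the flag before the right nest: aluminium plate 36 wide (tray y) x 46 mm long, rounded 6 mm lip, paper panel. 0 = its lip raised 45 degrees, leaning away from the robot, 0.785 = flat; starts at 0 to 0.12. Hinge along tray y at tray x = -68, 20 mm above the bench; friction hinge, stays where left, 3 to 4 N down at the lip moves it. Flat, the lip's top is at 23 mm
- flag_right_lip (a point): middle of the lip (free edge) of the right flag, 45 mm from the hinge; at 0 it is at tray x = -36 mm, 52 mm above the bench; flat at tray x = -23 mm, 20 mm above the bench
- marker: green and white marker pen, 135 x 17 x 16 mm, lying in the groove along the tray's back; loose, not part of the job, origin at the centre of its underside
- memory_stick: red memory stick, 55 x 19 x 9 mm, lying on the bench in front of the tray; loose, not part of the job, origin at the centre of its underside
- ssd: flat light-coloured 2.5-inch drive, 100 x 70 x 9 mm, lying on the bench by the tray's right end; loose, not part of the job, origin at the centre of its underside
- screwdriver: yellow-handled screwdriver, 189 x 28 x 29 mm, lying behind the tray; loose, not part of the job, origin at the centre of its underside
- cutters: red-handled side cutters, 154 x 54 x 15 mm, lying in front of the tray; loose, not part of the job, origin at the centre of its underside
Things that resemble listed ones, but are neither listed nor needed, are in the scene too. Leave any brown or orange look-alike of the foot_b alone.

How it is judged (in metres and radians):
On the way, in this order (a step that is already met when the one before it is completed fails the run):
1. the pad of the foot in the left nest is pressed in by at least 2 mm (((horizontal distance between foot_a and nest_left below 0.012 m and value of joint pad_a above 0.002 m) or (horizontal distance between foot_b and nest_left below 0.012 m and value of joint pad_b above 0.002 m) or (horizontal distance between foot_c and nest_left below 0.012 m and value of joint pad_c above 0.002 m))), for 0.1 s.
2. the pad of the foot in the middle nest is pressed in by at least 2 mm (((horizontal distance between foot_a and nest_mid below 0.012 m and value of joint pad_a above 0.002 m) or (horizontal distance between foot_b and nest_mid below 0.012 m and value of joint pad_b above 0.002 m) or (horizontal distance between foot_c and nest_mid below 0.012 m and value of joint pad_c above 0.002 m))), for 0.1 s.
3. the pad of the foot in the right nest is pressed in by at least 2 mm (((horizontal distance between foot_a and nest_right below 0.012 m and value of joint pad_a above 0.002 m) or (horizontal distance between foot_b and nest_right below 0.012 m and value of joint pad_b above 0.002 m) or (horizontal distance between foot_c and nest_right below 0.012 m and value of joint pad_c above 0.002 m))), for 0.1 s.
4. the flag in front of the softest foot is pushed down flat (within about 6 degrees), the other two still stand (((((horizontal distance between foot_a and nest_left below 0.012 m and value of joint pad_a above 1e-05 m) or (horizontal distance between foot_b and nest_left below 0.012 m and value of joint pad_b above 1e-05 m) or (horizontal distance between foot_c and nest_left below 0.012 m and value of joint pad_c above 1e-05 m)) and value of joint flag_left above 0.68 rad and value of joint each of flag_mid, flag_right below 0.35 rad) or (((horizontal distance between foot_a and nest_mid below 0.012 m and value of joint pad_a above 1e-05 m) or (horizontal distance between foot_b and nest_mid below 0.012 m and value of joint pad_b above 1e-05 m) or (horizontal distance between foot_c and nest_mid below 0.012 m and value of joint pad_c above 1e-05 m)) and value of joint flag_mid above 0.68 rad and value of joint each of flag_left, flag_right below 0.35 rad) or (((horizontal distance between foot_a and nest_right below 0.012 m and value of joint pad_a above 1e-05 m) or (horizontal distance between foot_b and nest_right below 0.012 m and value of joint pad_b above 1e-05 m) or (horizontal distance between foot_c and nest_right below 0.012 m and value of joint pad_c above 1e-05 m)) and value of joint flag_right above 0.68 rad and value of joint each of flag_left, flag_mid below 0.35 rad))), for 0.2 s.
At the end, for the whole second after the job is handed in: The softest foot's flag lies flat (above 0.68 rad), the other two stand (below 0.35 rad); all feet sit level in their nests, within 12 mm of centre, pads up. (The rules tell the softest by its resting pad, 0.02 mm below its stop: too little to read or see.) (((((horizontal distance between foot_a and nest_left below 0.012 m and value of joint pad_a above 1e-05 m) or (horizontal distance between foot_b and nest_left below 0.012 m and value of joint pad_b above 1e-05 m) or (horizontal distance between foot_c and nest_left below 0.012 m and value of joint pad_c above 1e-05 m)) and value of joint flag_left above 0.68 rad and value of joint each of flag_mid, flag_right below 0.35 rad) or (((horizontal distance between foot_a and nest_mid below 0.012 m and value of joint pad_a above 1e-05 m) or (horizontal distance between foot_b and nest_mid below 0.012 m and value of joint pad_b above 1e-05 m) or (horizontal distance between foot_c and nest_mid below 0.012 m and value of joint pad_c above 1e-05 m)) and value of joint flag_mid above 0.68 rad and value of joint each of flag_left, flag_right below 0.35 rad) or (((horizontal distance between foot_a and nest_right below 0.012 m and value of joint pad_a above 1e-05 m) or (horizontal distance between foot_b and nest_right below 0.012 m and value of joint pad_b above 1e-05 m) or (horizontal distance between foot_c and nest_right below 0.012 m and value of joint pad_c above 1e-05 m)) and value of joint flag_right above 0.68 rad and value of joint each of flag_left, flag_mid below 0.35 rad)) and (horizontal distance between foot_a and nest_left below 0.012 m or horizontal distance between foot_a and nest_mid below 0.012 m or horizontal distance between foot_a and nest_right below 0.012 m) and height (world z) of each of foot_a, foot_b, foot_c below 0.011 m and angle between each of foot_a, foot_b, foot_c's own z axis and vertical below 0.08 rad and value of joint each of pad_a, pad_b, pad_c below 0.0015 m and (horizontal distance between foot_b and nest_left below 0.012 m or horizontal distance between foot_b and nest_mid below 0.012 m or horizontal distance between foot_b and nest_right below 0.012 m) and (horizontal distance between foot_c and nest_left below 0.012 m or horizontal distance between foot_c and nest_mid below 0.012 m or horizontal distance between foot_c and nest_right below 0.012 m)); the robot touches nothing.
It fails at once if a flag in front of a foot that is not the softest is pushed down (beyond 0.4 rad) ((not ((horizontal distance between foot_a and nest_left below 0.012 m and value of joint pad_a above 1e-05 m) or (horizontal distance between foot_b and nest_left below 0.012 m and value of joint pad_b above 1e-05 m) or (horizontal distance between foot_c and nest_left below 0.012 m and value of joint pad_c above 1e-05 m)) and value of joint flag_left above 0.4 rad) or (not ((horizontal distance between foot_a and nest_mid below 0.012 m and value of joint pad_a above 1e-05 m) or (horizontal distance between foot_b and nest_mid below 0.012 m and value of joint pad_b above 1e-05 m) or (horizontal distance between foot_c and nest_mid below 0.012 m and value of joint pad_c above 1e-05 m)) and value of joint flag_mid above 0.4 rad) or (not ((horizontal distance between foot_a and nest_right below 0.012 m and value of joint pad_a above 1e-05 m) or (horizontal distance between foot_b and nest_right below 0.012 m and value of joint pad_b above 1e-05 m) or (horizontal distance between foot_c and nest_right below 0.012 m and value of joint pad_c above 1e-05 m)) and value of joint flag_right above 0.4 rad)).
It fails at once if a foot is pressed with more than 30 N (contact force between any of the arm, the fingers and foot_a above 30 N or contact force between any of the arm, the fingers and foot_b above 30 N or contact force between any of the arm, the fingers and foot_c above 30 N).
It fails at once if a foot is lifted (over 6 mm) or tipped in its nest (height (world z) of any of foot_a, foot_b, foot_c above 0.014 m or angle between any of foot_a, foot_b, foot_c's own z axis and vertical above 0.15 rad).
It fails at once if the marker, drive, memory stick, screwdriver or cutters is moved more than 20 mm (distance of any of marker, memory_stick, ssd, screwdriver, cutters from where it was at the start of the episode above 0.02 m).
It also fails if it takes over 51 s, if anything falls off the work surface, if the arm or the gripper's body presses on something with over 40 N, if the wrist force passes 120 N, or if a joint passes its speed limit or range.

## Working session

There is one attempt and no reset: what is moved stays moved. The work goes in short steps, each a Python script; the robot and the scene stay as the last script left them, time stands still between calls to the robot, and variables do not carry over. Pictures are saved under pics/ and viewed, at most 10 in all, crops included, and the job is handed in when it is done.

```bash
mkdir -p pics; ls; python3 - <<'E'
from plant import manip, eoat, cams
import cv2, numpy as np, pickle
for n in ("top","side"):
    c=cams.camera(n); pickle.dump(c,open(f"{n}.pkl","wb"))
    cv2.imwrite(f"pics/{n}0.png",c["image"][:,:,::-1])
    print(n,c["fovy"],c["cx"],c["cy"],c["distortion"],np.round(c["extrinsics"],3).tolist(), (c["range_z"]>0).mean())
print(manip.read_t(),manip.read_eef_rot(),manip.read_force())
E
```

```text
pics
top 46.94329572754843 316.39460631144993 200.2307456333804 [-0.04419816  0.          0.          0.          0.        ] [[-0.02, 0.983, -0.184, 301.643], [-1.0, -0.018, 0.013, -326.956], [0.01, 0.185, 0.983, 1034.979], [0.0, 0.0, 0.0, 1.0]] 0.996015625
side 43.42192729858639 316.7894216651021 193.20809302879528 [0.01080302 0.         0.         0.         0.        ] [[-0.984, 0.071, -0.162, 280.987], [-0.177, -0.438, 0.881, 837.32], [-0.009, 0.896, 0.444, 638.832], [0.0, 0.0, 0.0, 1.0]] 0.9961015625
0.1 [-3.11913443e+00 -3.56977161e-01  4.81031686e-04] [-0.55143462 -0.28780542 -0.11069474]
```

View pics/top0.png

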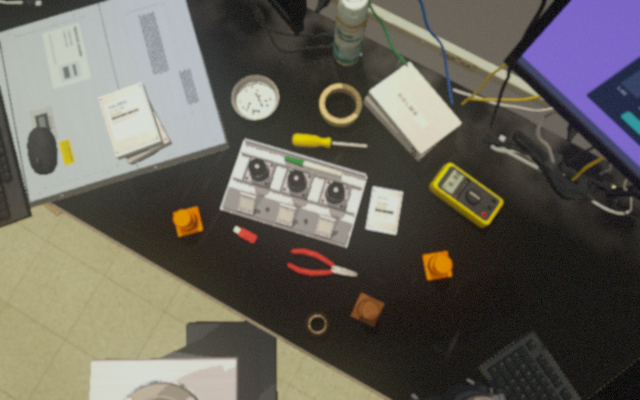

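View pics/side0.png

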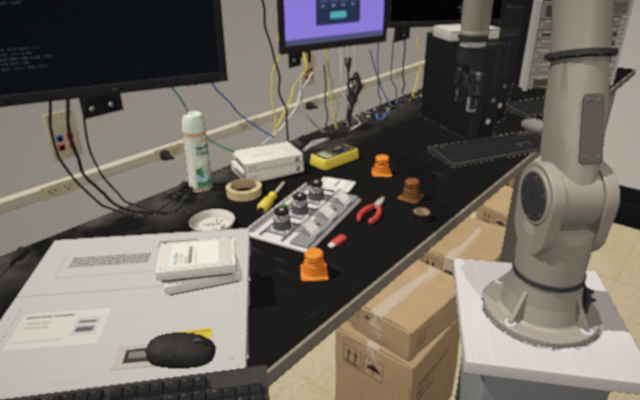

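The top view shows the tray around (295,192). The pads are at about (259,170), (297,181) and (336,192), with the flags below them on the robot side. The cutters are at (320,265), the memory stick at (245,235), the SSD at (384,210) and the screwdriver at (330,142). Orange and brown look-alikes lie outside the tray. The side view shows the same layout, with the pads near (281,213), (299,201) and (316,186).

```bash
cat > util.py <<'E'
import numpy as np, cv2
def K(c):
    h=c["image"].shape[0]; f=h/2/np.tan(np.radians(c["fovy"]/2))
    return np.array([[f,0,c["cx"]],[0,f,c["cy"]],[0,0,1.]])
def rays(c,uv):
    p=cv2.undistortPoints(np.asarray(uv,float).reshape(-1,1,2),K(c),np.array(c["distortion"],float)).reshape(-1,2)
    return np.c_[p[:,0],-p[:,1],-np.ones(len(p))]
def plane(c,uv,z,T=None):
    T=c["extrinsics"] if T is None else T
    d=rays(c,uv)@T[:3,:3].T; o=T[:3,3]
    return o+d*((z-o[2])/d[:,2])[:,None]
def cloud(c,T=None):
    T=c["extrinsics"] if T is None else T
    h,w=c["range_z"].shape; u,v=np.meshgrid(np.arange(w),np.arange(h))
    P=rays(c,np.c_[u.ravel(),v.ravel()])*c["range_z"].reshape(-1,1)
    return (P@T[:3,:3].T+T[:3,3]).reshape(h,w,3)
E
python3 - <<'E'
import pickle,numpy as np,cv2
from util import *
top=pickle.load(open("top.pkl","rb"));side=pickle.load(open("side.pkl","rb"))
# tray outline
g=cv2.cvtColor(top["image"],cv2.COLOR_RGB2GRAY); m=np.zeros_like(g); m[130:250,215:372]=(g[130:250,215:372]>75)*255
m=cv2.morphologyEx(m,cv2.MORPH_CLOSE,np.ones((15,15)))
m=cv2.morphologyEx(m,cv2.MORPH_OPEN,np.ones((15,15)))
ct=max(cv2.findContours(m,0,2)[0],key=cv2.contourArea)[:,0]
W=plane(top,ct,12)[:,:2].astype(np.float32); r=cv2.minAreaRect(W); print("tray rect",r, cv2.boxPoints(r).round().tolist())
for n,c,roi in(("top",top,(140,230,225,365)),("side",side,(165,245,255,360))):
    P=cloud(c); a,b,e,f=roi; Q=P[a:b,e:f]; mk=((Q[...,2]>56)&(Q[...,2]<72)).astype(np.uint8)
    k,l,s,ce=cv2.connectedComponentsWithStats(mk)
    for i in range(1,k):
        if s[i,4]>15: print(n,s[i,4],(ce[i]+[e,a]).round(1),np.median(Q[l==i],0).round(1), "ray@62",plane(c,[ce[i]+[e,a]],62).round(1))
E
```

```text
tray rect ((528.0362548828125, -301.09735107421875), (338.947021484375, 253.12353515625), 84.5287094116211) [[386.0, -458.0], [638.0, -482.0], [670.0, -144.0], [418.0, -120.0]]
top 240 [256.7 166.6] [ 561.4 -211.5   60.2] ray@62 [[ 561.2 -211.3   62. ]]
top 237 [295.9 178.2] [ 534.2 -296.5   60.1] ray@62 [[ 533.6 -296.5   62. ]]
top 241 [335.5 190. ] [ 506.1 -382.4   60.5] ray@62 [[ 505.9 -381.7   62. ]]
side 82 [315.4 182.5] [ 507.5 -373.5   61. ] ray@62 [[ 506.9 -371.6   62. ]]
side 98 [298.8 195.7] [ 535.  -286.6   60.8] ray@62 [[ 534.7 -286.4   62. ]]
side 112 [280.5 210.7] [ 562.6 -201.6   60.9] ray@62 [[ 561.6 -200.4   62. ]]
```

```bash
cat >> util.py <<'E'
from scipy.spatial.transform import Rotation as R
yaw=-0.314
def down(yaw): return np.pi*np.array([np.cos(yaw/2),np.sin(yaw/2),0])
E
python3 - <<'E'
from plant import manip, eoat, cams
import pickle,cv2
from util import *
print(manip.inverse_kinematics([534,-296,250],down(yaw)))
eoat.close_gripper()
manip.move_pose([534,-296,250],down(yaw)); manip.hold(0.3)
p,r=manip.read_position(),manip.read_eef_rot()
c=cams.camera("wrist"); T=np.eye(4);T[:3,:3]=R.from_rotvec(r).as_matrix();T[:3,3]=p
c["T"]=T@c["tool_from_camera"]; pickle.dump(c,open("w.pkl","wb"))
cv2.imwrite("pics/w0.png",c["image"][:,:,::-1])
print(manip.read_t(),p,r,manip.read_joints(),manip.read_force(),manip.read_finger_gap())
print(c["tool_from_camera"].round(2),c["fovy"],c["distortion"])
P=cloud(c,c["T"]); mk=((P[...,2]>57)&(P[...,2]<68)).astype(np.uint8)
k,l,s,ce=cv2.connectedComponentsWithStats(mk)
for i in range(1,k):
    if s[i,4]>300: print(s[i],ce[i].round(1),np.median(P[l==i],0).round(1),"size",np.ptp(P[l==i],0).round(1),"ray@62",plane(c,[ce[i]],62,c["T"]).round(1))
E
```

```text
[ 0.61112702  0.43993082 -0.20309502  1.290184    0.08699591  1.41999068
 -1.47098448]
2.95 [ 533.61393303 -296.66554445  250.03984005] [ 3.10244700e+00 -4.93005170e-01  1.03555539e-05] [ 0.61181622  0.43979805 -0.20281142  1.2902754   0.08698892  1.42000682
 -1.47090908] [ 0.14143223 -0.01176642 -0.42029757] -0.0007578564624120854
[[  -0.      0.96    0.27   66.9 ]
 [   1.      0.      0.     -0.78]
 [   0.      0.27   -0.96 -143.13]
 [   0.      0.      0.      1.  ]] 64.13628585167471 [-0.05810699  0.          0.          0.          0.        ]
[ 511    0   91   48 2312] [558.   16.2] [ 614.6 -566.7   64.2] size [56.9 87.5 10. ] ray@62 [[ 613.9 -568.4   62. ]]
[  0 129  60 114 840] [ 31.6 178.9] [630.1   5.5  62.4] size [121.8  89.9  11. ] ray@62 [[631.9   9.4  62. ]]
[ 383  157   37   36 1022] [401.5 175.1] [ 508.2 -379.5   62.3] size [38.2 38.3  7.8] ray@62 [[ 508.  -379.5   62. ]]
[216 158  36  36 996] [233.1 175.4] [ 563.1 -210.1   62.4] size [38.3 37.7  7.6] ray@62 [[ 563.1 -209.9   62. ]]
[ 299  158   37   36 1019] [317.1 175.3] [ 535.5 -294.5   62.4] size [38.4 38.   7.3] ray@62 [[ 535.4 -294.4   62. ]]
```

View pics/w0.png

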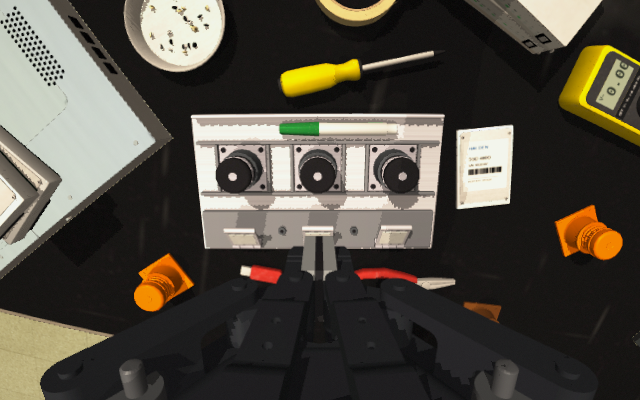

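The wrist picture shows three round pads at pixels (233,175), (317,175) and (401,175). They measure 38 mm across, 89 mm apart and 62 mm high, which matches the given sizes. The flags stand at about (243,238), (317,235) and (395,236), so I'll press the pads now.

```bash
python3 - <<'E'
from plant import manip
from util import *
def F(n=8):
    a=[]
    for _ in range(n): manip.hold(0.03); a.append(manip.read_force()[2])
    return np.mean(a)
pads=dict(left=(563.1,-210),mid=(535.4,-294.5),right=(508,-379.5))
for n,(x,y) in pads.items():
    manip.move_l([x,y,85],down(yaw),speed=200)
    manip.move_l([x,y,67],speed=60); manip.hold(.2); f0=F()
    out=[]
    for z in (59,57,55):
        hit=manip.move_l([x,y,z],speed=20,until_force=18); manip.hold(.2)
        out+=[(round(manip.read_position()[2],2),round(F()-f0,2))]
        if hit: print("hit");break
    print(n,out,"slope N/mm",np.polyfit(*np.array(out).T,1)[0].round(3),"t",manip.read_t(),manip.read_position()[:2].round(1))
    manip.move_l([x,y,85],speed=100)
    if not out[-1][1]>1.2: print("no contact?");break
E
```

```text
left [(np.float64(59.33), np.float64(2.39)), (np.float64(57.25), np.float64(4.03)), (np.float64(55.41), np.float64(5.23))] slope N/mm -0.726 t 7.4083 [ 563.4 -210.1]
mid [(np.float64(59.41), np.float64(4.32)), (np.float64(57.65), np.float64(6.89)), (np.float64(56.14), np.float64(8.55))] slope N/mm -1.298 t 11.8167 [ 535.7 -294.7]
right [(np.float64(59.25), np.float64(1.04)), (np.float64(57.17), np.float64(2.27)), (np.float64(55.19), np.float64(3.24))] slope N/mm -0.542 t 16.2333 [ 508.2 -379.6]
```

The right foot is clearly softest: about 0.5 N/mm, against 0.8 for the left and 1.45 for the middle. Next I'll push the right flag down.

```bash
python3 - <<'E'
from plant import manip, cams
import pickle,cv2
from util import *
c=pickle.load(open("w.pkl","rb")); P=cloud(c,c["T"]).reshape(-1,3)
ex=np.array([np.cos(yaw),np.sin(yaw)]); ey=np.array([-ex[1],ex[0]])
q=(P[:,:2]-[508,-379.5]); tx=q@ex+30; ty=q@ey
s=(abs(ty)<25)&(tx>-60)&(tx<-15)&(P[:,2]>42)&(P[:,2]<60)
print("flag top pts",s.sum(),"tx",tx[s].min(),tx[s].max(),"ty",ty[s].min(),ty[s].max(),"z",np.percentile(P[s,2],[5,95]))
assert s.sum()>30 and -46<tx[s].max()<-24
def at(tx,z): return [*(np.array([508,-379.5])+ex*(tx-30)),z]
manip.move_l(at(-31,85),speed=120)
manip.move_l(at(-31,62),speed=60); manip.hold(.2)
hit=manip.move_l(at(-30,21),speed=30,until_force=14); manip.hold(.3)
print(hit,manip.read_position(),manip.read_force())
manip.move_l(at(-30,90),speed=100)
manip.move_l(at(30,250)[:2]+[250] if 0 else [533.6,-296.7,250],speed=200); manip.hold(.3)
c=cams.camera("wrist"); cv2.imwrite("pics/w1.png",c["image"][100:280,150:490,::-1].repeat(2,0).repeat(2,1))
print(manip.read_t())
E
```

```text
flag top pts 296 tx -45.957131729308756 -30.529711752362203 ty -18.879197583695106 17.359071100039547 z [42.47212629 51.89885475]
False [ 451.26130099 -361.18745527   22.38155246] [ 0.67685166  1.58237435 10.38791451]
22.1917
```

View pics/w1.png

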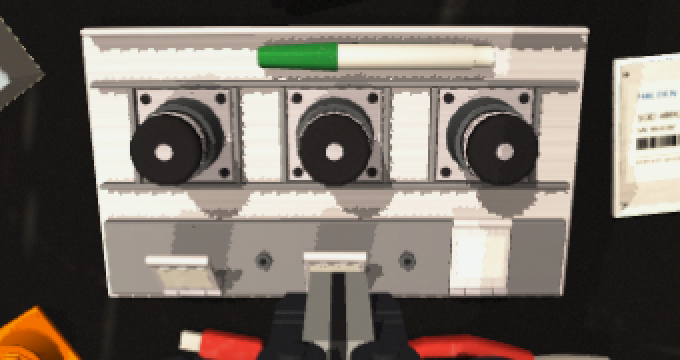

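The picture shows the right flag lying flat at about (480,258), and the left (183,272) and middle (335,262) flags still standing. All three feet sit in their nests with their pads up, and the arm is clear, so I'll hand in.

```bash
python3 -c "
from plant import manip
print(manip.close_job())"
```

```text
the job is handed in; nothing more can be done
None
```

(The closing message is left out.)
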